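# Change the cuvette carousel in the photometer and shut its sliding cover

## Robot

A 6-joint arm with a two-finger parallel gripper is mounted at the origin on the work surface. World frame = base frame: x ahead of the robot, y to its left, z up, the work surface at z = 0. Lengths are in m, angles in rad, forces in N, time in s.
With the tool pointing down it reaches from about 0.35 to 0.925 m from the base axis. Payload 6.4 kg.
Tool frame: the origin (TCP) lies on the mounting face of the last link; the fingertips stand 173 mm ahead of it and the grasp point (between the pads) lies 155 mm ahead of it (robot.grip_depth is the distance from the TCP to the grasp point, in m); z points along the fingers, y is the direction in which the jaws open and shut (so a half turn about z gives the same grasp; the last joint's range is limited). The gripper opens to 85 mm and grips with 20 to 120 N. Pads are 22 mm wide; open, the fingers measure 114 mm over their backs; the gripper's body (76 mm by 85 mm) begins 54 mm behind the grasp point. The pads swing forward as they close: fully open they stand 13 mm farther back than shut.
Start: joints at [1.051, 0.245, 1.558, -0, 1.339, -0.174], TCP at [0.22, 0.612, 0.405] pointing down, gripper open.
Joint ranges: [-3.13, 3.13], [-1.02, 2.26], [0.13, 2.54], [-0.95, 4.09], [0.21, 2.88], [-2.74, 2.74]. Speed limits (rad/s): [2.57, 2.57, 3.14, 3.14, 3.14, 3.14].

## Interface

Orientations are given as a unit quaternion [w, x, y, z].
In Python, from workcell import status, get_image, camera_info, order, robot gives the robot as it stands.
- The arm moves only by the tool drive_tool, never from a script. Its argument "steps" is a list of rows, each an object of numbers: "tx", "ty", "tz": the shift along the tool's x, y, z in cm; "ax", "ay", "az": the turn, a rotation vector about the tool's x, y, z in degrees; "jaw": the gripper command: -1 is shut, 1 is fully open, values between are in proportion. A call has 1 to 12 rows; each row shifts and turns the commanded pose from where the row before left it, along the tool's axes as they then stand; what a row does not reach is not made up. A row lasts 1/12 s, in which the tool goes at most 41.7 mm and 7.16 degrees, less where a joint would pass 70% of its speed; a pose out of reach is approached as far as the arm can. A call with a gripper value outside its range is refused whole. The fingers move at their own pace and stop on an object; "newtons" is the grip in N (left out, the last holds). Time passes only in rows, so rows that do not move let the fingers close. It gives the time, the measured TCP pose, the force and the opening at its end, in the units of the state.
- status.get_state(): the state, without advancing time (a new reading comes with each control period).
- get_image(name): name is "scene" or "top"; returns the picture (420x560x3 uint8, red, green, blue); there is no depth.
- camera_info(name): a dict with "intrinsics" (3x3 intrinsics, pixels), "view" (4x4, takes a point from world to camera coordinates). Camera axes: x right, y down, z forward; pixel columns grow to the right and rows downward; lengths in m; the calibration is good to about 2 mm. A picture is of the moment at which its call begins. camera_info takes no time and is no camera call.
- order.close_job(): hands the job in, once; it reports no verdict.
The state is a dict: "time_s": time; "joint_pos": joint angles; "joint_vel": joint speeds; "joint_torque": joint torques, N m; "eef_pos": TCP position; "tcp_rot": TCP orientation; "ft_force": force on the tool from outside, world axes, zero at the start; "moment": the same for the moment, N m; "grip_width": finger opening in m.
Only numpy, scipy, OpenCV 4.12 (cv2) and the standard library are available. Lean on these libraries where they do the work, as an engineer would, in place of code of your own. Each camera call takes 0.05 s, during which the arm holds its last target. There are 200 camera calls.

## Task

Slide the photometer's cover open, take out the used orange cuvette carousel and stand it gently in the white tray. Then gently lower the blue carousel over the drive spindle until it sits fully down, and slide the cover fully shut against its front stop, because stray light spoils the reading. Keep both carousels upright all the time, for their cuvettes are full, and do not shift or knock over the other things on the bench.

Things in the scene. Friction and masses are not known exactly. Their poses are not given: they have to be found in the camera images.
- photometer: White bench photometer, fixed. Origin on the bench, +x to its back, +y to its left. Spans x +-210, y -185 to +95 mm. Flat deck 144 mm above the bench; sample compartment in it 140 x 140 mm, centred at x -100, y 0. Rails beside the cover (y +-84) reach 158 mm. Behind x +138 the lamp housing rises to 200 mm; at the right (y below -95) a sloped display rises to 220 mm between x +60 and +138.
- spindle_seat (a point): Point on the axis of the upright steel drive spindle in the compartment, on the drive disc 40 mm above the bench, where a carousel's underside rests when fully down (photometer frame -100, 0, 40 mm; same axes). The spindle is 17 mm in diameter and stands 50 mm above this point; its top 10 mm are a cone.
- cover (a joint): Opening of the flat grey cover (155 x 155 x 6 mm, underside 146 mm above the bench) sliding along the photometer's x over the compartment: 0 m = fully shut on the front stop, 0.150 = fully open on the rear stop. Slides with 2 to 3 N, stays where left; starts shut or partly open. Fully open, its front edge is 73 mm and its grip bar 95 mm behind the spindle axis.
- cover_grip (a point): Middle of the top edge of the black upright grip bar on the cover, 178 mm above the bench; it moves with the cover. The bar is 14 mm thick along the slide direction, 80 mm long across it and stands 26 mm above the cover, near its front edge.
- orange_carousel: Used carousel, orange, at first on the spindle under the cover: round rack 110 mm in diameter with eight cuvettes, caps up to 50 mm above its underside, and a central upright round hub tube, 32 mm outer diameter, 20 mm bore right through, 98 mm high. Grip it by the hub above the caps. Origin: centre of its underside; z up the hub. 0.2 to 0.4 kg.
- blue_carousel: Fresh carousel, blue, of the same shape and sizes, standing on the bench to one side of the photometer. Origin: centre of its underside. 0.2 to 0.4 kg.
- tray: White tray, fixed on the bench to the other side of the photometer: 160 x 160 mm outside, 22 mm high, walls and floor 4 mm thick. Origin: centre of its underside.
- wash_bottle: Milky wash bottle with orange cap, 66 mm in diameter, 200 mm high, standing close beyond the blue carousel or the tray. Origin: centre of its underside. Leave alone.
- amber_bottle: Brown bottle with white cap, 66 mm in diameter, 160 mm high, standing close beyond the other of the two. Origin: centre of its underside. Leave alone.
- well_plate: White 24-well plate lying on the bench, 128 x 86 x 22 mm. Origin: centre of its underside. Leave alone.
- tip_box: Pipette tip box with green lid, 122 x 86 x 66 mm. Origin: centre of its underside. Leave alone.
- tube_rack: Yellow tube rack with capped tubes, 200 x 75 x 78 mm. Origin: centre of its underside. Leave alone.
- cap_a: White bottle cap lying on the bench, 38 mm in diameter, 18 mm high. Leave alone.
- cap_b: Another such white bottle cap. Leave alone.
Things that resemble listed ones, but are neither listed nor needed, are in the scene too. Of the things that look like the blue_carousel, the largest one is meant. Leave any green look-alike of the tray alone.

How it is judged:
On the way, in this order (a step that is already met when the one before it is completed fails the run):
1. the orange carousel stands upright in the white tray, let go (horizontal distance between orange_carousel and tray below 0.04 m and z of orange_carousel in the frame of tray below 0.009 m and angle between orange_carousel's own z axis and vertical below 0.08 rad and contact force between the fingers and orange_carousel below 0.1 N), for 0.2 s.
2. the blue carousel sits fully down over the spindle, let go (horizontal distance between blue_carousel and spindle_seat below 0.004 m and z of blue_carousel in the frame of spindle_seat below 0.004 m and angle between blue_carousel's own z axis and vertical below 0.06 rad and contact force between the fingers and blue_carousel below 0.1 N), for 0.2 s.
At the end, for the whole second after the job is handed in: The cover is shut to within 4 mm of its front stop; the blue carousel is under it, upright and fully down on the drive disc round the spindle (within 4 mm in height and sideways); the orange carousel stands flat on the floor of the white tray, within 40 mm of its centre; both at rest (value of joint cover below 0.004 m and horizontal distance between blue_carousel and spindle_seat below 0.004 m and z of blue_carousel in the frame of spindle_seat below 0.004 m and angle between blue_carousel's own z axis and vertical below 0.06 rad and linear speed of each of blue_carousel, orange_carousel below 0.02 m/s and horizontal distance between orange_carousel and tray below 0.04 m and z of orange_carousel in the frame of tray below 0.009 m and angle between orange_carousel's own z axis and vertical below 0.08 rad); the robot touches nothing.
It fails at once if a carousel is tipped more than 23 degrees (angle between any of orange_carousel, blue_carousel's own z axis and vertical above 0.4 rad).
It fails at once if a carousel is dropped: it comes down on the tray's floor or the drive disc faster than 0.45 m/s (a fall of about 10 mm) ((horizontal distance between orange_carousel and tray below 0.06 m and z of orange_carousel in the frame of tray below 0.02 m and linear speed of orange_carousel above 0.45 m/s) or (horizontal distance between blue_carousel and spindle_seat below 0.02 m and z of blue_carousel in the frame of spindle_seat below 0.015 m and linear speed of blue_carousel above 0.45 m/s)).
It fails at once if a bystander is pushed more than 25 mm or knocked over (distance of any of wash_bottle, amber_bottle, well_plate, tip_box, tube_rack, cap_a, cap_b from where it was at the start of the episode above 0.025 m or angle between any of wash_bottle, amber_bottle's own z axis and vertical above 0.5 rad).
It also fails if it takes over 72 s, if anything falls off the work surface, if the arm or the gripper's body presses on something with over 40 N, if the wrist force passes 120 N, or if a joint passes its speed limit or range.

## Working session

There is one attempt and no reset: what is moved stays moved. The work goes in short steps, Python scripts to look and compute and a tool call to move; the robot and the scene stay as the last step left them, time stands still between calls to the robot, and variables do not carry over. Pictures are saved under pics/ and viewed, about 8 in all and at most 12, crops included, and the job is handed in when it is done.

Besides the shell and the picture viewer there is one more tool, called after ">>>" as name(argument=value, ...) on one line, values as JSON. drive_tool: Moves the arm, as the interface text tells. Its arguments: {"type":"object","properties":{"steps":{"type":"array"},"newtons":{"type":"number"}},"required":["steps"]}

```bash
mkdir -p pics; ls; python3 - <<'E'
from workcell import status,get_image,camera_info,robot
import cv2,numpy as np
for n in("scene","top"):
    im=get_image(n); cv2.imwrite(f"pics/{n}0.png",cv2.resize(im[:,:,::-1],(800,600),interpolation=cv2.INTER_CUBIC)); cv2.imwrite(f"pics/raw_{n}0.png",im[:,:,::-1])
    c=camera_info(n); print(n,np.round(c["intrinsics"],1).tolist(),np.round(c["view"],4).tolist())
s=status.get_state(); print({k:np.round(v,3).tolist() for k,v in s.items()})
E
```

```text
pics
scene [[436.6, 0.0, 284.5], [0.0, 436.6, 212.9], [0.0, 0.0, 1.0]] [[0.4414, 0.8973, 0.007, -0.1585], [0.7277, -0.3534, -0.5879, -0.3014], [-0.525, 0.2646, -0.8089, 2.0456], [0.0, 0.0, 0.0, 1.0]]
top [[468.7, 0.0, 277.9], [0.0, 468.7, 204.3], [0.0, 0.0, 1.0]] [[0.019, -0.9998, 0.0024, -0.0766], [-0.9824, -0.0191, -0.1861, 0.5107], [0.1861, 0.0012, -0.9825, 1.4588], [0.0, 0.0, 0.0, 1.0]]
{'time_s': 0.1, 'joint_pos': [1.051, 0.246, 1.559, 0.0, 1.339, -0.174], 'joint_vel': [0.001, -0.002, -0.003, 0.001, -0.002, 0.001], 'joint_torque': [0.0, -43.068, -32.713, -0.0, 0.003, 0.0], 'eef_pos': [0.22, 0.611, 0.404], 'tcp_rot': [-0.0, 0.172, 0.985, -0.001], 'ft_force': [0.424, 0.095, -0.182], 'moment': [0.023, -0.014, 0.002], 'grip_width': 0.085}
```

View pics/top0.png

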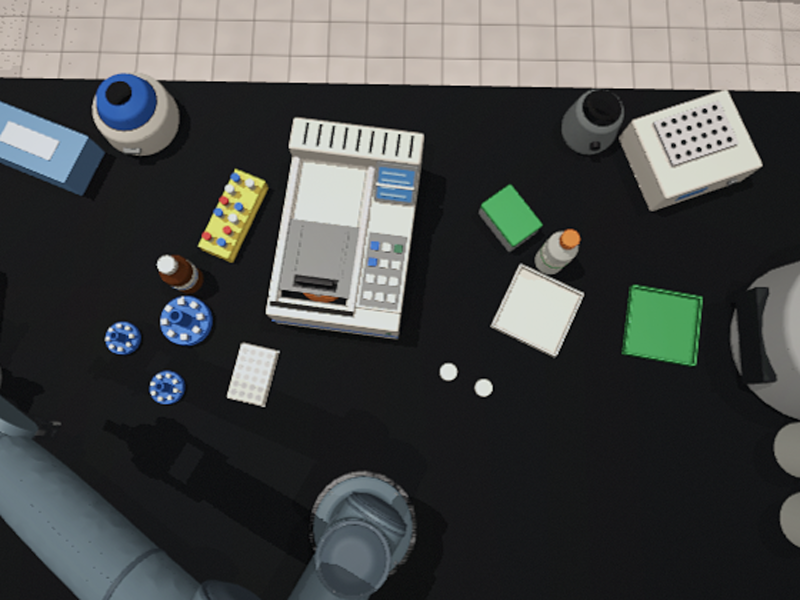

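View pics/scene0.png

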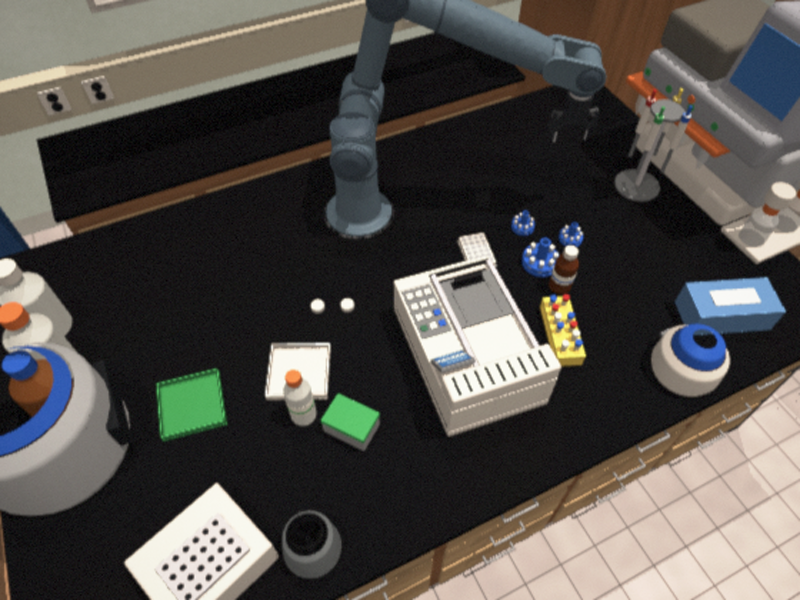

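```bash
cat > h.py <<'E'
import cv2,numpy as np
from workcell import camera_info
from scipy.optimize import least_squares
def crop(im,x,y,w,h,s): return cv2.resize(im[y:y+h,x:x+w],None,fx=s,fy=s,interpolation=cv2.INTER_CUBIC)
def proj(n,P):
    c=camera_info(n);V=np.array(c["view"]);K=np.array(c["intrinsics"])
    p=(np.atleast_2d(P)@V[:3,:3].T+V[:3,3])@K.T
    return p[:,:2]/p[:,2:]
def ray(n,u,v,z):
    c=camera_info(n);V=np.array(c["view"]);K=np.array(c["intrinsics"])
    R,t=V[:3,:3],V[:3,3];o=-R.T@t;d=R.T@np.linalg.solve(K,[u,v,1]);return o+d*(z-o[2])/d[2]
def rz(a): return np.array([[np.cos(a),-np.sin(a),0],[np.sin(a),np.cos(a),0],[0,0,1]])
E
python3 - <<'E'
from h import *
im=cv2.imread("pics/raw_top0.png")
o=np.zeros((600,740,3),np.uint8)
o[:,:432]=cv2.resize(crop(im,184,80,116,160,3.75),(432,600))
o[:300,436:736]=crop(im,105,200,50,50,6); a=crop(im,340,182,72,72,4.1666); o[300:300+a.shape[0],436:436+a.shape[1]]=a[:300]
cv2.imwrite("pics/c1.png",o)
im=cv2.imread("pics/raw_scene0.png")
o=np.zeros((600,800,3),np.uint8)
o[:500,:500]=crop(im,270,178,125,125,4)
a=crop(im,360,160,50,50,6);o[:300,500:]=a
a=crop(im,180,235,60,55,5);o[300:575,500:]=a
cv2.imwrite("pics/c2.png",o)
E
```

```text
(no output)
```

View pics/c1.png

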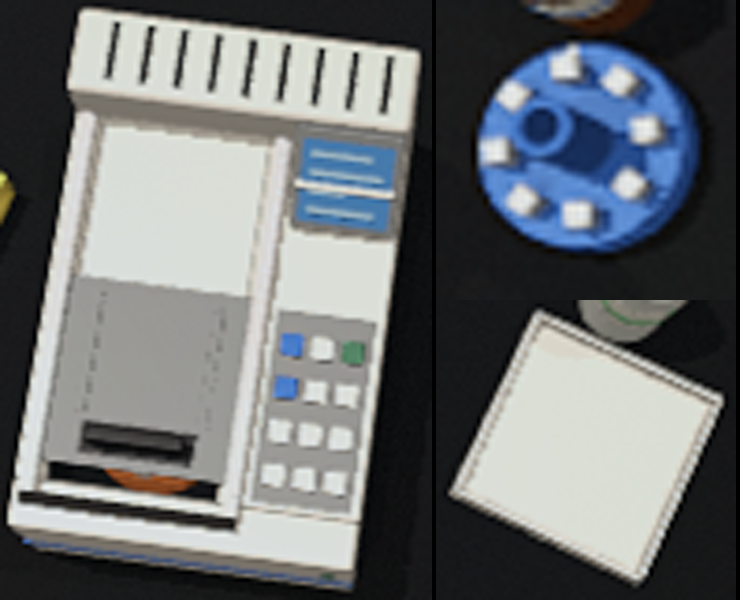

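View pics/c2.png

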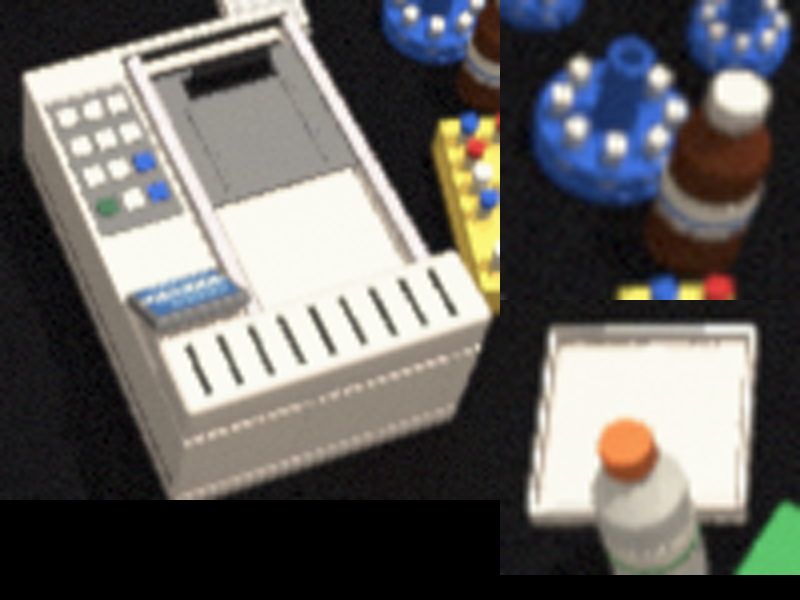

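```bash
cat > m.py <<'E'
from h import *
T=lambda x,y:((x+.5)/3.724+184-.5,(y+.5)/3.75+80-.5)
S=lambda x,y:((x+.5)/4+270-.5,(y+.5)/4+178-.5)
pts=[("top",T(80,10),(210,95,200)),("top",T(419,48),(210,-185,200)),("top",T(69,91),(138,95,200)),("top",T(408,130),(138,-185,200)),
("top",T(8,524),(-210,95,144)),("top",T(352,572),(-210,-185,144)),
("scene",S(187,418),(210,-185,200)),("scene",S(492,310),(210,95,200)),("scene",S(24,74),(-210,-185,144)),("scene",S(175,499),(210,-185,0)),("scene",S(430,250),(138,95,200)),("scene",S(160,335),(138,-185,200))]
def res(p):
    r=[]
    for n,uv,P in pts:
        r+=list(proj(n,rz(p[2])@(np.array(P)/1000)+[p[0],p[1],0])[0]-uv)
    return np.array(r)
f=least_squares(res,[.65,.05,.1],loss="soft_l1");p=f.x
if __name__=="__main__":
    print("phot",p); print(np.round(res(p).reshape(-1,2),1).tolist())
    L=lambda P:rz(p[2])@(np.array(P)/1000)+[p[0],p[1],0]
    inv=lambda w:np.round(1000*rz(p[2]).T@(w-[p[0],p[1],0]),1)
    print("spindle",L((-100,0,40)))
    for q in [(80,422),(197,437),(194,464),(83,452)]: print("bar178",inv(ray("top",*T(*q),.178)), "z152",inv(ray("top",*T(*q),.152))[:2])
    for q in [(80,276),(248,297),(46,457),(215,484)]: print("cover",inv(ray("top",*T(*q),.152)))
    for q in [(192,68),(275,48),(275,76),(190,97)]: print("barS",inv(ray("scene",*S(*q),.178)))
    B=lambda x,y:((x-435.5)/6+105-.5,(y+.5)/6+200-.5); BS=lambda x,y:((x-499.5)/6+360-.5,(y+.5)/6+160-.5)
    print("blue",ray("top",*B(545,128),.098),ray("scene",*BS(631,57),.098))
    t=np.array([ray("top",(x-435.5)/4.1667+339.5,(y-299.5)/4.1667+181.5,.022) for x,y in [(540,311),(722,400),(641,583),(450,492)]])
    s=np.array([ray("scene",(x-499.5)/5+179.5,(y-299.5)/5+234.5,.022) for x,y in [(552,325),(756,325),(748,512),(530,512)]])
    for a in(t,s): print("tray",a.mean(0),np.linalg.norm(a-np.roll(a,1,0),axis=1),a[:,:2].round(3).tolist())
    for nm,x,y,z in [("wash cap",570,239,.2),("amber cap",167,264,.16),("capA",448,372,.018),("capB",484,388,.018)]: print(nm,ray("top",x*.7,y*.7,z))
E
python3 m.py
```

```text
phot [ 0.63832863  0.09123759 -0.11045203]
[[-0.4, -0.7], [0.1, 0.5], [-1.3, -0.1], [0.1, 1.0], [-0.5, 0.8], [0.1, 0.1], [0.0, -0.5], [0.4, 1.4], [-1.3, 0.4], [-0.6, 4.7], [6.0, -0.5], [-1.4, 2.0]]
spindle [0.53893799 0.10226035 0.04      ]
bar178 [-124.3   43.6  178. ] z152 [-119.3   48.3]
bar178 [-124.3  -49.9  178. ] z152 [-119.2  -47. ]
bar178 [-145.9  -50.7  178. ] z152 [-141.3  -47.8]
bar178 [-147.8   37.5  178. ] z152 [-143.2   42.1]
cover [  0.7  67.5 152. ]
cover [  1.  -71.4 152. ]
cover [-151.    70.9  152. ]
cover [-155.1  -66.8  152. ]
barS [-138.1  -35.5  178. ]
barS [-134.1   48.9  178. ]
barS [-102.8   35.   178. ]
barS [-106.6  -50.5  178. ]
blue [0.44106585 0.41056365 0.098     ] [0.44085626 0.41560614 0.098     ]
tray [ 0.48254049 -0.38728558  0.022     ] [0.16283807 0.15770443 0.15976307 0.16183602] [[0.59, -0.351], [0.521, -0.493], [0.376, -0.426], [0.444, -0.279]]
tray [ 0.48213404 -0.3832137   0.022     ] [0.16471225 0.1606676  0.16487778 0.16204414] [[0.372, -0.421], [0.442, -0.277], [0.593, -0.344], [0.522, -0.49]]
wash cap [ 0.60041351 -0.41951385  0.2       ]
amber cap [0.54077215 0.41608772 0.16      ]
capA [ 0.33675094 -0.18455524  0.018     ]
capB [ 0.30268855 -0.26521682  0.018     ]
```

```bash
cat > g.py <<'E'
import sys
from h import *
from workcell import status
p=[.63833,.09124,-.11045]
inv=lambda w:rz(p[2]).T@(np.array(w)-[p[0],p[1],0])*100
def now():
    s=status.get_state();q=s["tcp_rot"]
    from scipy.spatial.transform import Rotation as R
    M=R.from_quat([q[1],q[2],q[3],q[0]]).as_matrix()
    return s,M
if __name__=="__main__":
    s,M=now(); e=inv(s["eef_pos"])
    print("t",round(s["time_s"],2),"phot cm",e.round(2),"toolx/y phot deg",np.degrees(np.arctan2(*(rz(p[2]).T@M)[[1,0],1])).round(2),"tilt",np.degrees(np.arccos(-M[2,2])).round(2),"F",np.round(s["ft_force"],1),"w",round(s["grip_width"],4))
    print("spindle[-10,0] blue",inv([.441,.413,0]).round(2),"tray",inv([.4823,-.3853,0]).round(2),"amber",inv([.541,.416,0]).round(2),"wash",inv([.6,-.4195,0]).round(2),"capA",inv([.337,-.185,0]).round(2))
E
python3 g.py
```

```text
t 0.1 phot cm [-47.29  47.09  40.37] toolx/y phot deg 76.52 tilt 0.1 F [ 0.4  0.1 -0.2] w 0.0854
spindle[-10,0] blue [-23.16  29.8    0.  ] tray [-10.26 -49.08   0.  ] amber [-13.25  31.21   0.  ] wash [  1.82 -51.19   0.  ] capA [-26.9  -30.78   0.  ]
```

>>> drive_tool(steps=[{"az": -6.7,"jaw": -1},{"az": -6.8,"jaw": -1},{"tx": -2,"ty": -3,"jaw": -1},{"tx": -2,"ty": -3,"jaw": -1},{"tx": -2,"ty": -3,"jaw": -1},{"tx": -2,"ty": -3,"jaw": -1},{"tx": -2,"ty": -3,"jaw": -1},{"tx": -2,"ty": -3,"jaw": -1},{"tx": -2,"ty": -3,"jaw": -1},{"tx": -2,"ty": -3,"jaw": -1},{"tx": -2,"ty": -3,"jaw": -1},{"tx": -2,"ty": -3,"jaw": -1}], newtons=20)

```text
$.steps[0]: bad value
```

>>> drive_tool(steps=[{"tx": -2,"ty": -3,"jaw": -1},{"tx": -2,"ty": -3,"jaw": -1},{"tx": -2,"ty": -3,"jaw": -1},{"tx": -2,"ty": -3,"jaw": -1},{"tx": -1,"ty": -3,"jaw": -1},{"jaw": -1},{"jaw": -1}])

```text
$.steps[0]: bad value
```

```bash
python3 g.py
```

```text
t 0.1 phot cm [-47.29  47.09  40.37] toolx/y phot deg 76.52 tilt 0.1 F [ 0.4  0.1 -0.2] w 0.0854
spindle[-10,0] blue [-23.16  29.8    0.  ] tray [-10.26 -49.08   0.  ] amber [-13.25  31.21   0.  ] wash [  1.82 -51.19   0.  ] capA [-26.9  -30.78   0.  ]
```

>>> drive_tool(steps=[{"tx": 0,"ty": 0,"tz": 0,"ax": 0,"ay": 0,"az": -6.7,"jaw": -1}], newtons=20)

```text
time_s: 0.18
eef_pos: [0.2203, 0.6114, 0.4039]
tcp_rot: [-0.0, 0.113, 0.994, -0.001]
ft_force: [-0.5, 0.8, -0.2]
grip_width: 0.0757
```

>>> drive_tool(steps=[{"tx": 0,"ty": 0,"tz": 0,"ax": 0,"ay": 0,"az": -6.8,"jaw": -1},{"tx": -2.2,"ty": -3.5,"tz": 0,"ax": 0,"ay": 0,"az": 0,"jaw": -1},{"tx": -2.2,"ty": -3.5,"tz": 0,"ax": 0,"ay": 0,"az": 0,"jaw": -1},{"tx": -2.2,"ty": -3.5,"tz": 0,"ax": 0,"ay": 0,"az": 0,"jaw": -1},{"tx": -2.2,"ty": -3.5,"tz": 0,"ax": 0,"ay": 0,"az": 0,"jaw": -1},{"tx": -2.2,"ty": -3.5,"tz": 0,"ax": 0,"ay": 0,"az": 0,"jaw": -1},{"tx": -2.2,"ty": -3.5,"tz": 0,"ax": 0,"ay": 0,"az": 0,"jaw": -1},{"tx": -2.2,"ty": -3.5,"tz": 0,"ax": 0,"ay": 0,"az": 0,"jaw": -1},{"tx": -2.2,"ty": -3.5,"tz": 0,"ax": 0,"ay": 0,"az": 0,"jaw": -1},{"tx": -2.2,"ty": -3.5,"tz": 0,"ax": 0,"ay": 0,"az": 0,"jaw": -1},{"tx": -2.2,"ty": -3.5,"tz": 0,"ax": 0,"ay": 0,"az": 0,"jaw": -1},{"tx": -2.2,"ty": -3.5,"tz": 0,"ax": 0,"ay": 0,"az": 0,"jaw": -1}])

```text
time_s: 1.18
eef_pos: [0.4187, 0.2003, 0.4045]
tcp_rot: [-0.0, 0.055, 0.998, -0.0]
ft_force: [0.1, 0.7, 1.1]
grip_width: -0.0003
```

>>> drive_tool(steps=[{"tx": -2.2,"ty": -3.5,"tz": 0,"ax": 0,"ay": 0,"az": 0,"jaw": -1},{"tx": -2.2,"ty": -3.5,"tz": 0,"ax": 0,"ay": 0,"az": 0,"jaw": -1},{"tx": -1,"ty": -1.5,"tz": 0,"ax": 0,"ay": 0,"az": 0,"jaw": -1},{"tx": 0,"ty": 0,"tz": 0,"ax": 0,"ay": 0,"az": 0,"jaw": -1},{"tx": 0,"ty": 0,"tz": 0,"ax": 0,"ay": 0,"az": 0,"jaw": -1}])

```text
time_s: 1.6
eef_pos: [0.4629, 0.1112, 0.4043]
tcp_rot: [-0.001, 0.056, 0.998, 0.0]
ft_force: [-0.4, 0.4, -0.1]
grip_width: -0.0006
```

```bash
python3 g.py
```

```text
t 1.6 phot cm [-17.65   0.05  40.43] toolx/y phot deg 89.88 tilt 0.07 F [-0.4  0.4 -0.1] w -0.0006
spindle[-10,0] blue [-23.16  29.8    0.  ] tray [-10.26 -49.08   0.  ] amber [-13.25  31.21   0.  ] wash [  1.82 -51.19   0.  ] capA [-26.9  -30.78   0.  ]
```

>>> drive_tool(steps=[{"tx": 0,"ty": 0,"tz": 2.8,"ax": 0,"ay": 0,"az": 0,"jaw": -1},{"tx": 0,"ty": 0,"tz": 2.5,"ax": 0,"ay": 0,"az": 0,"jaw": -1},{"tx": 0,"ty": 0,"tz": 1.5,"ax": 0,"ay": 0,"az": 0,"jaw": -1},{"tx": 0,"ty": 0,"tz": 0,"ax": 0,"ay": 0,"az": 0,"jaw": -1},{"tx": -1,"ty": 0,"tz": 0,"ax": 0,"ay": 0,"az": 0,"jaw": -1},{"tx": -1,"ty": 0,"tz": 0,"ax": 0,"ay": 0,"az": 0,"jaw": -1},{"tx": -1,"ty": 0,"tz": 0,"ax": 0,"ay": 0,"az": 0,"jaw": -1},{"tx": -1,"ty": 0,"tz": 0,"ax": 0,"ay": 0,"az": 0,"jaw": -1},{"tx": -1,"ty": 0,"tz": 0,"ax": 0,"ay": 0,"az": 0,"jaw": -1},{"tx": -1,"ty": 0,"tz": 0,"ax": 0,"ay": 0,"az": 0,"jaw": -1}])

```text
time_s: 2.43
eef_pos: [0.5238, 0.1051, 0.3374]
tcp_rot: [0.0, 0.055, 0.998, 0.0]
ft_force: [-3.0, 0.2, 2.2]
grip_width: -0.0001
```

>>> drive_tool(steps=[{"tx": -1,"ty": 0,"tz": 0,"ax": 0,"ay": 0,"az": 0,"jaw": -1},{"tx": -1,"ty": 0,"tz": 0,"ax": 0,"ay": 0,"az": 0,"jaw": -1},{"tx": -1,"ty": 0,"tz": 0,"ax": 0,"ay": 0,"az": 0,"jaw": -1},{"tx": -1,"ty": 0,"tz": 0,"ax": 0,"ay": 0,"az": 0,"jaw": -1},{"tx": -1,"ty": 0,"tz": 0,"ax": 0,"ay": 0,"az": 0,"jaw": -1},{"tx": -1,"ty": 0,"tz": 0,"ax": 0,"ay": 0,"az": 0,"jaw": -1},{"tx": -1,"ty": 0,"tz": 0,"ax": 0,"ay": 0,"az": 0,"jaw": -1},{"tx": -0.5,"ty": 0,"tz": 0,"ax": 0,"ay": 0,"az": 0,"jaw": -1},{"tx": -0.5,"ty": 0,"tz": 0,"ax": 0,"ay": 0,"az": 0,"jaw": -1}])

```text
time_s: 3.18
eef_pos: [0.6026, 0.0962, 0.3364]
tcp_rot: [-0.0, 0.055, 0.998, -0.0]
ft_force: [-3.5, -1.5, 1.5]
grip_width: 0.0002
```

```bash
python3 g.py
```

```text
t 3.18 phot cm [-3.6   0.1  33.64] toolx/y phot deg 90.01 tilt 0.03 F [-3.5 -1.5  1.5] w 0.0002
spindle[-10,0] blue [-23.16  29.8    0.  ] tray [-10.26 -49.08   0.  ] amber [-13.25  31.21   0.  ] wash [  1.82 -51.19   0.  ] capA [-26.9  -30.78   0.  ]
```

Pushing with 3 N as expected. On to the rear stop in small steps.

>>> drive_tool(steps=[{"tx": -0.5,"ty": 0,"tz": 0,"ax": 0,"ay": 0,"az": 0,"jaw": -1},{"tx": -0.4,"ty": 0,"tz": 0,"ax": 0,"ay": 0,"az": 0,"jaw": -1},{"tx": -0.2,"ty": 0,"tz": 0,"ax": 0,"ay": 0,"az": 0,"jaw": -1},{"tx": 0,"ty": 0,"tz": 0,"ax": 0,"ay": 0,"az": 0,"jaw": -1}])

```text
time_s: 3.52
eef_pos: [0.6132, 0.0952, 0.3365]
tcp_rot: [0.0, 0.055, 0.998, 0.0]
ft_force: [0.9, -0.6, -0.4]
grip_width: -0.0003
```

>>> drive_tool(steps=[{"tx": -0.2,"ty": 0,"tz": 0,"ax": 0,"ay": 0,"az": 0,"jaw": -1},{"tx": 0,"ty": 0,"tz": 0,"ax": 0,"ay": 0,"az": 0,"jaw": -1}])

```text
time_s: 3.68
eef_pos: [0.615, 0.0951, 0.3366]
tcp_rot: [0.0, 0.055, 0.998, 0.0]
ft_force: [-2.3, -0.4, 0.5]
grip_width: -0.0
```

>>> drive_tool(steps=[{"tx": -0.2,"ty": 0,"tz": 0,"ax": 0,"ay": 0,"az": 0,"jaw": -1},{"tx": -0.2,"ty": 0,"tz": 0,"ax": 0,"ay": 0,"az": 0,"jaw": -1},{"tx": 0,"ty": 0,"tz": 0,"ax": 0,"ay": 0,"az": 0,"jaw": -1}])

```text
time_s: 3.93
eef_pos: [0.6181, 0.0949, 0.3366]
tcp_rot: [-0.003, 0.055, 0.998, 0.0]
ft_force: [-10.4, -0.4, 5.6]
grip_width: -0.0003
```

>>> drive_tool(steps=[{"tx": 0.8,"ty": 0,"tz": 0,"ax": 0,"ay": 0,"az": 0,"jaw": -1},{"tx": 0.4,"ty": 0,"tz": -2,"ax": 0,"ay": 0,"az": 0,"jaw": -1},{"tx": 0.8,"ty": 2,"tz": -3,"ax": 0,"ay": 0,"az": 0,"jaw": 0},{"tx": 1,"ty": 3,"tz": -1.8,"ax": 0,"ay": 0,"az": 0,"jaw": 1},{"tx": 1,"ty": 3.5,"tz": 0,"ax": 0,"ay": 0,"az": 0,"jaw": 1},{"tx": 1,"ty": 3.5,"tz": 0,"ax": 0,"ay": 0,"az": 0,"jaw": 1},{"tx": 1,"ty": 3.5,"tz": 0,"ax": 0,"ay": 0,"az": 0,"jaw": 1},{"tx": 1,"ty": 3.5,"tz": 0,"ax": 0,"ay": 0,"az": 0,"jaw": 1},{"tx": 1,"ty": 1,"tz": 0,"ax": 0,"ay": 0,"az": 0,"jaw": 1},{"tx": 0,"ty": 0,"tz": 0,"ax": 0,"ay": 0,"az": 0,"jaw": 1}])

```text
time_s: 4.77
eef_pos: [0.5598, 0.3049, 0.4049]
tcp_rot: [0.001, 0.053, 0.999, 0.001]
ft_force: [0.5, -0.4, 0.3]
grip_width: 0.0856
```

```bash
python3 g.py; python3 - <<'E'
from h import *
from workcell import get_image
a=get_image("top")[:,:,::-1]; b=get_image("scene")[:,:,::-1]
o=np.zeros((600,800,3),np.uint8)
o[:,:400]=crop(a,186,150,80,120,5)
o[:480,400:]=crop(b,290,160,80,96,5)
cv2.imwrite("pics/c3.png",o)
E
```

```text
t 4.77 phot cm [-10.16  20.37  40.49] toolx/y phot deg 90.27 tilt 0.09 F [ 0.5 -0.4  0.3] w 0.0856
spindle[-10,0] blue [-23.16  29.8    0.  ] tray [-10.26 -49.08   0.  ] amber [-13.25  31.21   0.  ] wash [  1.82 -51.19   0.  ] capA [-26.9  -30.78   0.  ]
```

View pics/c3.png

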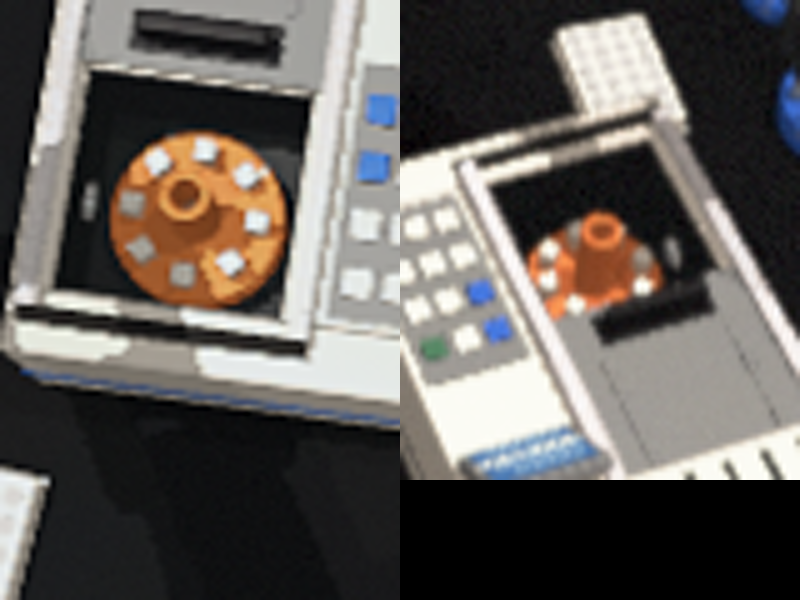

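```bash
python3 - <<'E'
from g import *
for n,u,v in[("top",222.8,189.4),("scene",330.4,205.8)]:
    w=ray(n,u,v,.138);print(n,w.round(4),inv(w).round(2))
# joint triangulation with unknown z
f=least_squares(lambda P:np.r_[proj("top",P)[0]-[222.8,189.4],proj("scene",P)[0]-[330.4,205.8]],[.54,.1,.138]);print(f.x,f.fun)
T=lambda x,y:((x+.5)/5+185.5,(y+.5)/5+149.5)
for q in[(90,68),(312,95)]:print("cover front",inv(ray("top",*T(*q),.152)).round(2))
E
```

```text
top [0.5377 0.1014 0.138 ] [-10.11  -0.1   13.8 ]
scene [0.5401 0.1068 0.138 ] [-9.94  0.46 13.8 ]
[0.53876112 0.10356863 0.13727083] [-0.66185023 -0.29815041 -0.90645116  0.16027386]
cover front [-3.1   6.71 15.2 ]
cover front [-3.02 -6.9  15.2 ]
```

>>> drive_tool(steps=[{"tx": 0,"ty": -2,"tz": 0,"ax": 0,"ay": 0,"az": 0,"jaw": 1},{"tx": 0,"ty": -3.5,"tz": 0,"ax": 0,"ay": 0,"az": 0,"jaw": 1},{"tx": 0,"ty": -3.5,"tz": 0,"ax": 0,"ay": 0,"az": 0,"jaw": 1},{"tx": 0,"ty": -3.5,"tz": 0,"ax": 0,"ay": 0,"az": 0,"jaw": 1},{"tx": 0,"ty": -3.5,"tz": 0,"ax": 0,"ay": 0,"az": 0,"jaw": 1},{"tx": 0,"ty": -3,"tz": 0,"ax": 0,"ay": 0,"az": 0.3,"jaw": 1},{"tx": -0.15,"ty": -1.25,"tz": 0,"ax": 0,"ay": 0,"az": 0,"jaw": 1},{"tx": 0,"ty": 0,"tz": 0,"ax": 0,"ay": 0,"az": 0,"jaw": 1},{"tx": 0,"ty": 0,"tz": 2,"ax": 0,"ay": 0,"az": 0,"jaw": 1},{"tx": 0,"ty": 0,"tz": 2.5,"ax": 0,"ay": 0,"az": 0,"jaw": 1},{"tx": 0,"ty": 0,"tz": 2.5,"ax": 0,"ay": 0,"az": 0,"jaw": 1},{"tx": 0,"ty": 0,"tz": 2,"ax": 0,"ay": 0,"az": 0,"jaw": 1}])

```text
time_s: 5.87
eef_pos: [0.5404, 0.1012, 0.313]
tcp_rot: [-0.0, 0.058, 0.998, 0.0]
ft_force: [-0.1, 0.5, 0.6]
grip_width: 0.0855
```

>>> drive_tool(steps=[{"tx": 0,"ty": 0,"tz": 1.5,"ax": 0,"ay": 0,"az": 0,"jaw": 1},{"tx": 0,"ty": 0,"tz": 1.5,"ax": 0,"ay": 0,"az": 0,"jaw": 1},{"tx": 0,"ty": 0,"tz": 1,"ax": 0,"ay": 0,"az": 0,"jaw": 1},{"tx": 0,"ty": 0,"tz": 0,"ax": 0,"ay": 0,"az": 0,"jaw": 1}])

```text
time_s: 6.2
eef_pos: [0.5398, 0.1011, 0.2723]
tcp_rot: [-0.002, 0.058, 0.998, 0.0]
ft_force: [-0.1, -0.3, -0.5]
grip_width: 0.0855
```

```bash
python3 g.py|head -1
```

```text
t 6.2 phot cm [-9.9  -0.1  27.23] toolx/y phot deg 89.73 tilt 0.24 F [-0.1 -0.3 -0.5] w 0.0855
```

>>> drive_tool(steps=[{"tx": 0,"ty": 0,"tz": -0.2,"ax": 0,"ay": 0,"az": 0,"jaw": 0.0},{"tx": 0,"ty": 0,"tz": 0,"ax": 0,"ay": 0,"az": 0,"jaw": 0.0},{"tx": 0,"ty": 0,"tz": 0,"ax": 0,"ay": 0,"az": 0,"jaw": -0.4},{"tx": 0,"ty": 0,"tz": 0,"ax": 0,"ay": 0,"az": 0,"jaw": -0.6},{"tx": 0,"ty": 0,"tz": 0,"ax": 0,"ay": 0,"az": 0,"jaw": -1},{"tx": 0,"ty": 0,"tz": 0,"ax": 0,"ay": 0,"az": 0,"jaw": -1},{"tx": 0,"ty": 0,"tz": 0,"ax": 0,"ay": 0,"az": 0,"jaw": -1}], newtons=30)

```text
time_s: 6.78
eef_pos: [0.5409, 0.101, 0.2777]
tcp_rot: [0.001, 0.058, 0.998, 0.0]
ft_force: [-0.7, 2.3, 4.3]
grip_width: 0.0307
```

```bash
python3 g.py|head -1
```

```text
t 6.78 phot cm [-9.79 -0.11 27.77] toolx/y phot deg 89.71 tilt 0.12 F [-0.7  2.3  4.3] w 0.0307
```

>>> drive_tool(steps=[{"tx": 0,"ty": 0.1,"tz": -0.3,"ax": 0,"ay": 0,"az": 0,"jaw": -1},{"tx": 0,"ty": 0,"tz": -0.6,"ax": 0,"ay": 0,"az": 0,"jaw": -1},{"tx": 0,"ty": 0,"tz": -1,"ax": 0,"ay": 0,"az": 0,"jaw": -1},{"tx": 0,"ty": 0,"tz": -1,"ax": 0,"ay": 0,"az": 0,"jaw": -1},{"tx": 0,"ty": 0,"tz": -1.2,"ax": 0,"ay": 0,"az": 0,"jaw": -1},{"tx": 0,"ty": 0,"tz": -1.5,"ax": 0,"ay": 0,"az": 0,"jaw": -1},{"tx": 0,"ty": 0,"tz": -1.5,"ax": 0,"ay": 0,"az": 0,"jaw": -1},{"tx": 0,"ty": 0,"tz": -1.5,"ax": 0,"ay": 0,"az": 0,"jaw": -1},{"tx": 0,"ty": 0,"tz": -1.5,"ax": 0,"ay": 0,"az": 0,"jaw": -1},{"tx": 0,"ty": 0,"tz": -1.5,"ax": 0,"ay": 0,"az": 0,"jaw": -1},{"tx": 0,"ty": 0,"tz": -1.5,"ax": 0,"ay": 0,"az": 0,"jaw": -1},{"tx": 0,"ty": 0,"tz": -1.5,"ax": 0,"ay": 0,"az": 0,"jaw": -1}])

```text
time_s: 7.78
eef_pos: [0.5401, 0.1016, 0.4244]
tcp_rot: [-0.0, 0.058, 0.998, -0.0]
ft_force: [0.8, -0.0, -4.4]
grip_width: 0.0303
```

```bash
python3 g.py|head -1
```

```text
t 7.78 phot cm [-9.88 -0.05 42.44] toolx/y phot deg 89.72 tilt 0.06 F [ 0.8 -0.  -4.4] w 0.0303
```

>>> drive_tool(steps=[{"tx": 0,"ty": -1,"tz": 0,"ax": 0,"ay": 0,"az": 0,"jaw": -1},{"tx": 0,"ty": -2,"tz": 0,"ax": 0,"ay": 0,"az": 0,"jaw": -1},{"tx": 0,"ty": -3,"tz": 0,"ax": 0,"ay": 0,"az": 0,"jaw": -1},{"tx": 0,"ty": -3,"tz": 0,"ax": 0,"ay": 0,"az": 0,"jaw": -1},{"tx": 0,"ty": -3,"tz": 0,"ax": 0,"ay": 0,"az": 0,"jaw": -1},{"tx": 0,"ty": -3,"tz": 0,"ax": 0,"ay": 0,"az": 0,"jaw": -1},{"tx": 0,"ty": -3,"tz": 0,"ax": 0,"ay": 0,"az": 0,"jaw": -1},{"tx": 0,"ty": -3,"tz": 0,"ax": 0,"ay": 0,"az": 0,"jaw": -1},{"tx": 0,"ty": -3,"tz": 0,"ax": 0,"ay": 0,"az": 0,"jaw": -1},{"tx": 0,"ty": -3,"tz": 0,"ax": 0,"ay": 0,"az": 0,"jaw": -1},{"tx": 0,"ty": -3,"tz": 0,"ax": 0,"ay": 0,"az": 0,"jaw": -1},{"tx": 0,"ty": -3,"tz": 0,"ax": 0,"ay": 0,"az": 0,"jaw": -1}])

```text
time_s: 8.78
eef_pos: [0.5014, -0.2278, 0.4222]
tcp_rot: [-0.001, 0.058, 0.998, 0.0]
ft_force: [1.0, 0.4, -4.0]
grip_width: 0.0304
```

>>> drive_tool(steps=[{"tx": 0,"ty": -3,"tz": 0,"ax": 0,"ay": 0,"az": 0,"jaw": -1},{"tx": 0,"ty": -3,"tz": 0,"ax": 0,"ay": 0,"az": 0,"jaw": -1},{"tx": 0,"ty": -3,"tz": 0,"ax": 0,"ay": 0,"az": 0,"jaw": -1},{"tx": 0,"ty": -3,"tz": 0,"ax": 0,"ay": 0,"az": 0,"jaw": -1},{"tx": 0.1,"ty": -2,"tz": 0,"ax": 0,"ay": 0,"az": 0,"jaw": -1},{"tx": 0,"ty": -1.5,"tz": 0,"ax": 0,"ay": 0,"az": 0,"jaw": -1},{"tx": 0,"ty": -0.5,"tz": 0,"ax": 0,"ay": 0,"az": 0,"jaw": -1},{"tx": 0,"ty": 0,"tz": 0,"ax": 0,"ay": 0,"az": 0,"jaw": -1}])

```text
time_s: 9.45
eef_pos: [0.4826, -0.3857, 0.4222]
tcp_rot: [-0.0, 0.058, 0.998, 0.0]
ft_force: [-0.5, 0.4, -2.5]
grip_width: 0.0302
```

```bash
python3 g.py|head -1;  python3 - <<'E'
from h import *
from workcell import get_image
a=get_image("top")[:,:,::-1]; b=get_image("scene")[:,:,::-1]
o=np.zeros((600,800,3),np.uint8)
o[:,:400]=crop(a,330,130,100,150,4)
o[:600,400:]=crop(b,160,150,100,150,4)
cv2.imwrite("pics/c4.png",o)
E
```

```text
t 9.45 phot cm [-10.22 -49.12  42.22] toolx/y phot deg 89.63 tilt 0.08 F [-0.5  0.4 -2.5] w 0.0302
```

View pics/c4.png

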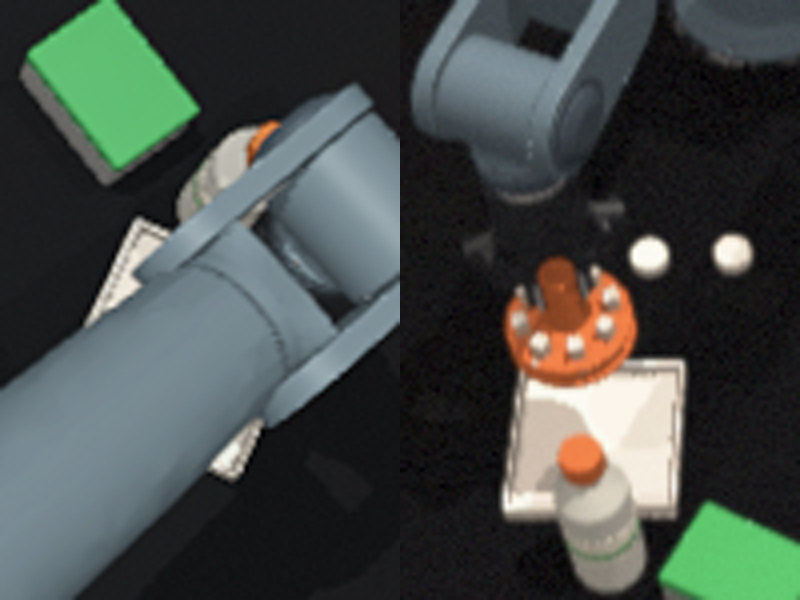

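>>> drive_tool(steps=[{"tx": 0,"ty": 0,"tz": 1,"ax": 0,"ay": 0,"az": 0,"jaw": -1},{"tx": 0,"ty": 0,"tz": 2,"ax": 0,"ay": 0,"az": 0,"jaw": -1},{"tx": 0,"ty": 0,"tz": 2,"ax": 0,"ay": 0,"az": 0,"jaw": -1},{"tx": 0,"ty": 0,"tz": 2,"ax": 0,"ay": 0,"az": 0,"jaw": -1},{"tx": 0,"ty": 0,"tz": 2,"ax": 0,"ay": 0,"az": 0,"jaw": -1},{"tx": 0,"ty": 0,"tz": 2,"ax": 0,"ay": 0,"az": 0,"jaw": -1},{"tx": 0,"ty": 0,"tz": 2,"ax": 0,"ay": 0,"az": 0,"jaw": -1},{"tx": 0,"ty": 0,"tz": 2,"ax": 0,"ay": 0,"az": 0,"jaw": -1},{"tx": 0,"ty": 0,"tz": 1,"ax": 0,"ay": 0,"az": 0,"jaw": -1},{"tx": 0,"ty": 0,"tz": 1,"ax": 0,"ay": 0,"az": 0,"jaw": -1},{"tx": 0,"ty": 0,"tz": 0.4,"ax": 0,"ay": 0,"az": 0,"jaw": -1},{"tx": 0,"ty": 0,"tz": 0,"ax": 0,"ay": 0,"az": 0,"jaw": -1}])

```text
time_s: 10.55
eef_pos: [0.4833, -0.3845, 0.2481]
tcp_rot: [-0.0, 0.057, 0.998, 0.0]
ft_force: [-0.1, -0.2, -4.0]
grip_width: 0.0302
```

>>> drive_tool(steps=[{"tx": 0,"ty": 0,"tz": 0.2,"ax": 0,"ay": 0,"az": 0,"jaw": -1},{"tx": 0,"ty": 0,"tz": 0.2,"ax": 0,"ay": 0,"az": 0,"jaw": -1},{"tx": 0,"ty": 0,"tz": 0,"ax": 0,"ay": 0,"az": 0,"jaw": -1}])

```text
time_s: 10.8
eef_pos: [0.4834, -0.3851, 0.2454]
tcp_rot: [0.0, 0.058, 0.998, -0.0]
ft_force: [-0.8, 0.3, -3.4]
grip_width: 0.0303
```

>>> drive_tool(steps=[{"tx": 0,"ty": 0,"tz": 0.2,"ax": 0,"ay": 0,"az": 0,"jaw": -1},{"tx": 0,"ty": 0,"tz": 0.2,"ax": 0,"ay": 0,"az": 0,"jaw": -1},{"tx": 0,"ty": 0,"tz": 0,"ax": 0,"ay": 0,"az": 0,"jaw": -1}])

```text
time_s: 11.05
eef_pos: [0.4835, -0.3851, 0.2416]
tcp_rot: [0.0, 0.058, 0.998, -0.0]
ft_force: [-0.7, 2.7, 0.8]
grip_width: 0.0305
```

>>> drive_tool(steps=[{"tx": 0,"ty": 0,"tz": 0.1,"ax": 0,"ay": 0,"az": 0,"jaw": -1},{"tx": 0,"ty": 0,"tz": 0,"ax": 0,"ay": 0,"az": 0,"jaw": -1}])

```text
time_s: 11.22
eef_pos: [0.4837, -0.3851, 0.2416]
tcp_rot: [0.0, 0.058, 0.998, -0.0]
ft_force: [-1.8, 3.5, 7.2]
grip_width: 0.0305
```

>>> drive_tool(steps=[{"tx": 0,"ty": 0,"tz": -0.1,"ax": 0,"ay": 0,"az": 0,"jaw": -0.2},{"tx": 0,"ty": 0,"tz": 0,"ax": 0,"ay": 0,"az": 0,"jaw": 0},{"tx": 0,"ty": 0,"tz": 0,"ax": 0,"ay": 0,"az": 0,"jaw": 0.5},{"tx": 0,"ty": 0,"tz": 0,"ax": 0,"ay": 0,"az": 0,"jaw": 0.5},{"tx": 0,"ty": 0,"tz": -1,"ax": 0,"ay": 0,"az": 0,"jaw": 0.5},{"tx": 0,"ty": 0,"tz": -2,"ax": 0,"ay": 0,"az": 0,"jaw": 0.5},{"tx": 0,"ty": 0,"tz": -3,"ax": 0,"ay": 0,"az": 0,"jaw": 0.5},{"tx": 0,"ty": 0,"tz": -3,"ax": 0,"ay": 0,"az": 0,"jaw": 0.5},{"tx": 0,"ty": 0,"tz": -3,"ax": 0,"ay": 0,"az": 0,"jaw": 0.5},{"tx": 0,"ty": 0,"tz": -3,"ax": 0,"ay": 0,"az": 0,"jaw": 0.5},{"tx": 0,"ty": 0,"tz": -3,"ax": 0,"ay": 0,"az": 0,"jaw": 0.5}])

```text
time_s: 12.13
eef_pos: [0.483, -0.3847, 0.423]
tcp_rot: [0.0, 0.058, 0.998, -0.0]
ft_force: [-0.1, -0.9, -0.4]
grip_width: 0.0643
```

```bash
python3 g.py;  python3 - <<'E'
from h import *
from workcell import get_image
b=get_image("scene")[:,:,::-1]
o=np.zeros((600,800,3),np.uint8)
o[:,:400]=crop(b,160,150,100,150,4)
cv2.imwrite("pics/c5.png",o[:,:400])
E
```

```text
t 12.13 phot cm [-10.19 -49.02  42.3 ] toolx/y phot deg 89.71 tilt 0.04 F [-0.1 -0.9 -0.4] w 0.0643
spindle[-10,0] blue [-23.16  29.8    0.  ] tray [-10.26 -49.08   0.  ] amber [-13.25  31.21   0.  ] wash [  1.82 -51.19   0.  ] capA [-26.9  -30.78   0.  ]
```

View pics/c5.png

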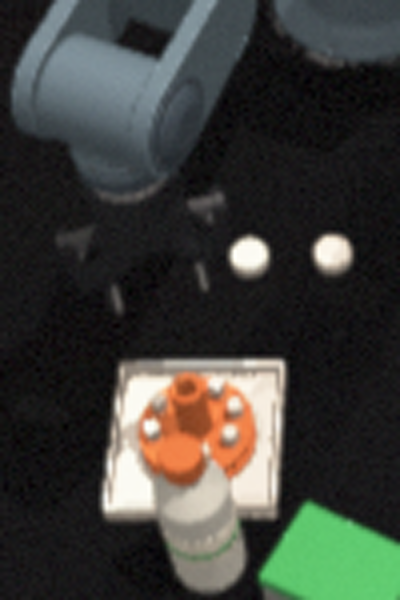

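>>> drive_tool(steps=[{"tx": 0.3,"ty": 1.8,"tz": 0,"ax": 0,"ay": 0,"az": -0.3,"jaw": 0.5},{"tx": 0.6,"ty": 3.6,"tz": 0,"ax": 0,"ay": 0,"az": 0,"jaw": 0.5},{"tx": 0.6,"ty": 3.6,"tz": 0,"ax": 0,"ay": 0,"az": 0,"jaw": 0.5},{"tx": 0.6,"ty": 3.6,"tz": 0,"ax": 0,"ay": 0,"az": 0,"jaw": 0.5},{"tx": 0.6,"ty": 3.6,"tz": 0,"ax": 0,"ay": 0,"az": 0,"jaw": 0.5},{"tx": 0.6,"ty": 3.6,"tz": 0,"ax": 0,"ay": 0,"az": 0,"jaw": 0.5},{"tx": 0.6,"ty": 3.6,"tz": 0,"ax": 0,"ay": 0,"az": 0,"jaw": 0.5},{"tx": 0.6,"ty": 3.6,"tz": 0,"ax": 0,"ay": 0,"az": 0,"jaw": 0.5},{"tx": 0.6,"ty": 3.6,"tz": 0,"ax": 0,"ay": 0,"az": 0,"jaw": 0.5},{"tx": 0.6,"ty": 3.6,"tz": 0,"ax": 0,"ay": 0,"az": 0,"jaw": 0.5},{"tx": 0.6,"ty": 3.6,"tz": 0,"ax": 0,"ay": 0,"az": 0,"jaw": 0.5},{"tx": 0.6,"ty": 3.6,"tz": 0,"ax": 0,"ay": 0,"az": 0,"jaw": 0.5}])

```text
time_s: 13.18
eef_pos: [0.4596, 0.0358, 0.4214]
tcp_rot: [0.001, 0.055, 0.998, -0.0]
ft_force: [1.1, -0.4, -0.9]
grip_width: 0.0642
```

>>> drive_tool(steps=[{"tx": 0.6,"ty": 3.6,"tz": 0,"ax": 0,"ay": 0,"az": 0,"jaw": 0.5},{"tx": 0.6,"ty": 3.6,"tz": 0,"ax": 0,"ay": 0,"az": 0,"jaw": 0.5},{"tx": 0.6,"ty": 3.6,"tz": 0,"ax": 0,"ay": 0,"az": 0,"jaw": 0.5},{"tx": 0.6,"ty": 3.6,"tz": 0,"ax": 0,"ay": 0,"az": 0,"jaw": 0.5},{"tx": 0.6,"ty": 3.6,"tz": 0,"ax": 0,"ay": 0,"az": 0,"jaw": 0.5},{"tx": 0.6,"ty": 3.6,"tz": 0,"ax": 0,"ay": 0,"az": 0,"jaw": 0.5},{"tx": 0.6,"ty": 3.6,"tz": 0,"ax": 0,"ay": 0,"az": 0,"jaw": 0.5},{"tx": 0.6,"ty": 3.6,"tz": 0,"ax": 0,"ay": 0,"az": 0,"jaw": 0.5},{"tx": 0.6,"ty": 3.6,"tz": 0,"ax": 0,"ay": 0,"az": 0,"jaw": 0.5},{"tx": 0.5,"ty": 3,"tz": 0,"ax": 0,"ay": 0,"az": 0,"jaw": 0.5},{"tx": 0,"ty": 0,"tz": 0,"ax": 0,"ay": 0,"az": 0,"jaw": 0.5},{"tx": 0,"ty": 0,"tz": 0,"ax": 0,"ay": 0,"az": 0,"jaw": 0.5}])

```text
time_s: 14.18
eef_pos: [0.4401, 0.3937, 0.4208]
tcp_rot: [0.0, 0.054, 0.999, -0.0]
ft_force: [-0.1, -0.2, -0.1]
grip_width: 0.0645
```

```bash
python3 g.py|head -1;  python3 - <<'E'
from g import *
w=ray("scene",206.6,245.4,.102); print("orange in tray scene",w,"vs TCP .4837 -.3851")
E
```

```text
t 14.18 phot cm [-23.04  27.88  42.08] toolx/y phot deg 90.16 tilt 0.01 F [-0.1 -0.2 -0.1] w 0.0645
orange in tray scene [ 0.47729229 -0.37934278  0.102     ] vs TCP .4837 -.3851
```

>>> drive_tool(steps=[{"tx": 0.1,"ty": 1.7,"tz": 1,"ax": 0,"ay": 0,"az": 0,"jaw": 0.6},{"tx": 0,"ty": 0,"tz": 2,"ax": 0,"ay": 0,"az": 0,"jaw": 0.6},{"tx": 0,"ty": 0,"tz": 2,"ax": 0,"ay": 0,"az": 0,"jaw": 0.6},{"tx": 0,"ty": 0,"tz": 2.5,"ax": 0,"ay": 0,"az": 0,"jaw": 0.6},{"tx": 0,"ty": 0,"tz": 2.5,"ax": 0,"ay": 0,"az": 0,"jaw": 0.6},{"tx": 0,"ty": 0,"tz": 2.5,"ax": 0,"ay": 0,"az": 0,"jaw": 0.6},{"tx": 0,"ty": 0,"tz": 2,"ax": 0,"ay": 0,"az": 0,"jaw": 0.6},{"tx": 0,"ty": 0,"tz": 1.5,"ax": 0,"ay": 0,"az": 0,"jaw": 0.6},{"tx": 0,"ty": 0,"tz": 1.3,"ax": 0,"ay": 0,"az": 0,"jaw": 0.6},{"tx": 0,"ty": 0,"tz": 0.7,"ax": 0,"ay": 0,"az": 0,"jaw": 0.6},{"tx": 0,"ty": 0,"tz": 0,"ax": 0,"ay": 0,"az": 0,"jaw": 0.6},{"tx": 0,"ty": 0,"tz": 0,"ax": 0,"ay": 0,"az": 0,"jaw": 0.6}])

```text
time_s: 15.18
eef_pos: [0.4418, 0.4093, 0.2412]
tcp_rot: [0.0, 0.055, 0.998, 0.0]
ft_force: [0.2, 0.3, -0.1]
grip_width: 0.0681
```

```bash
python3 g.py|head -1;  python3 - <<'E'
from h import *
from workcell import get_image
a=get_image("top")[:,:,::-1]; b=get_image("scene")[:,:,::-1]
o=np.zeros((400,800,3),np.uint8)
o[:,:400]=crop(a,90,170,80,80,5)
o[:,400:]=crop(b,335,130,80,80,5)
cv2.imwrite("pics/c6.png",o)
E
```

```text
t 15.18 phot cm [-23.04  29.45  24.12] toolx/y phot deg 89.99 tilt 0.04 F [ 0.2  0.3 -0.1] w 0.0681
```

View pics/c6.png

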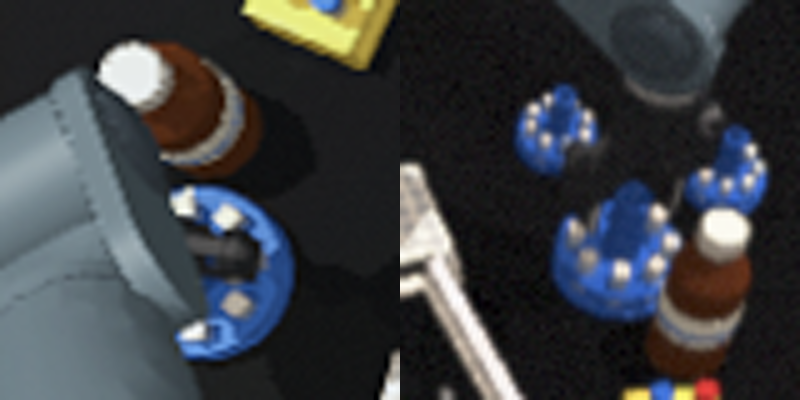

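>>> drive_tool(steps=[{"tx": 0,"ty": 0.1,"tz": 0.3,"ax": 0,"ay": 0,"az": 0,"jaw": 0.2},{"tx": 0,"ty": 0,"tz": 0,"ax": 0,"ay": 0,"az": 0,"jaw": 0},{"tx": 0,"ty": 0,"tz": 0,"ax": 0,"ay": 0,"az": 0,"jaw": -0.1},{"tx": 0,"ty": 0,"tz": 0,"ax": 0,"ay": 0,"az": 0,"jaw": -0.15},{"tx": 0,"ty": 0,"tz": 0,"ax": 0,"ay": 0,"az": 0,"jaw": -0.2},{"tx": 0,"ty": 0,"tz": 0,"ax": 0,"ay": 0,"az": 0,"jaw": -0.25},{"tx": 0,"ty": 0,"tz": 0,"ax": 0,"ay": 0,"az": 0,"jaw": -0.3},{"tx": 0,"ty": 0,"tz": 0,"ax": 0,"ay": 0,"az": 0,"jaw": -1},{"tx": 0,"ty": 0,"tz": 0,"ax": 0,"ay": 0,"az": 0,"jaw": -1},{"tx": 0,"ty": 0,"tz": 0,"ax": 0,"ay": 0,"az": 0,"jaw": -1}], newtons=25)

```text
time_s: 16.12
eef_pos: [0.4419, 0.4109, 0.2385]
tcp_rot: [0.001, 0.055, 0.998, 0.001]
ft_force: [1.1, 4.6, 4.4]
grip_width: 0.0322
```

```bash
python3 g.py|head -1
```

```text
t 16.12 phot cm [-23.05  29.61  23.85] toolx/y phot deg 90.01 tilt 0.13 F [1.1 4.6 4.4] w 0.0322
```

>>> drive_tool(steps=[{"tx": 0,"ty": 0,"tz": -0.5,"ax": 0,"ay": 0,"az": 0,"jaw": -1},{"tx": 0,"ty": 0,"tz": -1,"ax": 0,"ay": 0,"az": 0,"jaw": -1},{"tx": 0,"ty": 0,"tz": -1.5,"ax": 0,"ay": 0,"az": 0,"jaw": -1},{"tx": 0,"ty": 0,"tz": -2,"ax": 0,"ay": 0,"az": 0,"jaw": -1},{"tx": 0,"ty": 0,"tz": -2,"ax": 0,"ay": 0,"az": 0,"jaw": -1},{"tx": 0,"ty": 0,"tz": -2,"ax": 0,"ay": 0,"az": 0,"jaw": -1},{"tx": 0,"ty": 0,"tz": -2,"ax": 0,"ay": 0,"az": 0,"jaw": -1},{"tx": 0,"ty": 0,"tz": -2,"ax": 0,"ay": 0,"az": 0,"jaw": -1},{"tx": 0,"ty": 0,"tz": -2,"ax": 0,"ay": 0,"az": 0,"jaw": -1},{"tx": 0,"ty": 0,"tz": -2,"ax": 0,"ay": 0,"az": 0,"jaw": -1},{"tx": 0,"ty": 0,"tz": -1.5,"ax": 0,"ay": 0,"az": 0,"jaw": -1},{"tx": 0,"ty": 0,"tz": 0,"ax": 0,"ay": 0,"az": 0,"jaw": -1}])

```text
time_s: 17.12
eef_pos: [0.4417, 0.4103, 0.426]
tcp_rot: [0.002, 0.055, 0.998, 0.001]
ft_force: [0.5, 0.1, -1.8]
grip_width: 0.0316
```

```bash
python3 g.py|head -1
```

```text
t 17.12 phot cm [-23.06  29.55  42.6 ] toolx/y phot deg 90.01 tilt 0.24 F [ 0.5  0.1 -1.8] w 0.0316
```

>>> drive_tool(steps=[{"tx": -0.4,"ty": -0.9,"tz": 0,"ax": 0,"ay": 0,"az": 0,"jaw": -1},{"tx": -0.8,"ty": -1.8,"tz": 0,"ax": 0,"ay": 0,"az": 0,"jaw": -1},{"tx": -1.2,"ty": -2.7,"tz": 0,"ax": 0,"ay": 0,"az": 0,"jaw": -1},{"tx": -1.2,"ty": -2.7,"tz": 0,"ax": 0,"ay": 0,"az": 0,"jaw": -1},{"tx": -1.2,"ty": -2.7,"tz": 0,"ax": 0,"ay": 0,"az": 0,"jaw": -1},{"tx": -1.2,"ty": -2.7,"tz": 0,"ax": 0,"ay": 0,"az": 0,"jaw": -1},{"tx": -1.2,"ty": -2.7,"tz": 0,"ax": 0,"ay": 0,"az": 0,"jaw": -1},{"tx": -1.2,"ty": -2.7,"tz": 0,"ax": 0,"ay": 0,"az": 0,"jaw": -1},{"tx": -1.2,"ty": -2.7,"tz": 0,"ax": 0,"ay": 0,"az": 0,"jaw": -1},{"tx": -1.2,"ty": -2.7,"tz": 0,"ax": 0,"ay": 0,"az": 0,"jaw": -1},{"tx": -1.2,"ty": -2.7,"tz": 0,"ax": 0,"ay": 0,"az": 0,"jaw": -1},{"tx": -0.8,"ty": -1.8,"tz": 0,"ax": 0,"ay": 0,"az": 0,"jaw": -1}])

```text
time_s: 18.12
eef_pos: [0.5368, 0.1072, 0.42]
tcp_rot: [-0.002, 0.056, 0.998, -0.001]
ft_force: [-0.5, -0.2, -3.4]
grip_width: 0.0321
```

>>> drive_tool(steps=[{"tx": -0.35,"ty": -0.8,"tz": 0,"ax": 0,"ay": 0,"az": 0,"jaw": -1},{"tx": 0,"ty": 0,"tz": 0,"ax": 0,"ay": 0,"az": 0,"jaw": -1},{"tx": 0,"ty": 0,"tz": 0,"ax": 0,"ay": 0,"az": 0,"jaw": -1}])

```text
time_s: 18.37
eef_pos: [0.5392, 0.1017, 0.4212]
tcp_rot: [-0.002, 0.055, 0.998, 0.0]
ft_force: [-0.4, 0.2, -3.6]
grip_width: 0.032
```

```bash
python3 g.py|head -1;  python3 - <<'E'
from h import *
from workcell import get_image
a=get_image("top")[:,:,::-1]; b=get_image("scene")[:,:,::-1]
o=np.zeros((500,800,3),np.uint8)
o[:,:400]=crop(a,186,130,80,100,5)
o[:,400:]=crop(b,290,140,80,100,5)
cv2.imwrite("pics/c7.png",o)
E
```

```text
t 18.37 phot cm [-9.97 -0.05 42.12] toolx/y phot deg 89.97 tilt 0.18 F [-0.4  0.2 -3.6] w 0.032
```

View pics/c7.png

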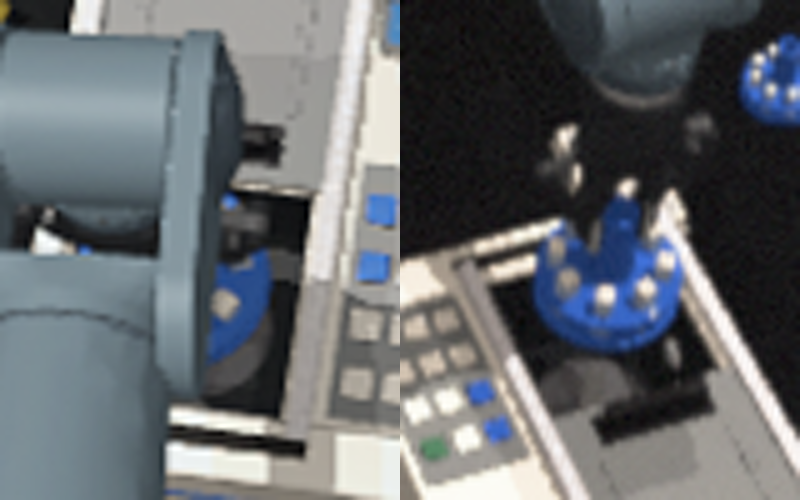

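>>> drive_tool(steps=[{"tx": -0.05,"ty": 0,"tz": 0.5,"ax": 0,"ay": 0,"az": 0,"jaw": -1},{"tx": 0,"ty": 0,"tz": 1,"ax": 0,"ay": 0,"az": 0,"jaw": -1},{"tx": 0,"ty": 0,"tz": 1.5,"ax": 0,"ay": 0,"az": 0,"jaw": -1},{"tx": 0,"ty": 0,"tz": 1.5,"ax": 0,"ay": 0,"az": 0,"jaw": -1},{"tx": 0,"ty": 0,"tz": 1.5,"ax": 0,"ay": 0,"az": 0,"jaw": -1},{"tx": 0,"ty": 0,"tz": 1.5,"ax": 0,"ay": 0,"az": 0,"jaw": -1},{"tx": 0,"ty": 0,"tz": 0.7,"ax": 0,"ay": 0,"az": 0,"jaw": -1},{"tx": 0,"ty": 0,"tz": 0,"ax": 0,"ay": 0,"az": 0,"jaw": -1},{"tx": 0,"ty": 0,"tz": 0,"ax": 0,"ay": 0,"az": 0,"jaw": -1}])

```text
time_s: 19.22
eef_pos: [0.54, 0.1021, 0.3403]
tcp_rot: [-0.0, 0.055, 0.998, -0.0]
ft_force: [0.4, 0.3, -3.1]
grip_width: 0.0318
```

```bash
python3 g.py|head -1
```

```text
t 19.22 phot cm [-9.89 -0.   34.03] toolx/y phot deg 90.05 tilt 0.05 F [ 0.4  0.3 -3.1] w 0.0318
```

>>> drive_tool(steps=[{"tx": 0,"ty": 0,"tz": 0.3,"ax": 0,"ay": 0,"az": 0,"jaw": -1},{"tx": 0,"ty": 0,"tz": 0.3,"ax": 0,"ay": 0,"az": 0,"jaw": -1},{"tx": 0,"ty": 0,"tz": 0.3,"ax": 0,"ay": 0,"az": 0,"jaw": -1},{"tx": 0,"ty": 0,"tz": 0,"ax": 0,"ay": 0,"az": 0,"jaw": -1}])

```text
time_s: 19.55
eef_pos: [0.54, 0.1018, 0.3313]
tcp_rot: [-0.0, 0.055, 0.998, -0.0]
ft_force: [0.3, -0.4, -3.1]
grip_width: 0.0322
```

>>> drive_tool(steps=[{"tx": 0,"ty": 0,"tz": 0.3,"ax": 0,"ay": 0,"az": 0,"jaw": -1},{"tx": 0,"ty": 0,"tz": 0.3,"ax": 0,"ay": 0,"az": 0,"jaw": -1},{"tx": 0,"ty": 0,"tz": 0,"ax": 0,"ay": 0,"az": 0,"jaw": -1}])

```text
time_s: 19.8
eef_pos: [0.5399, 0.1018, 0.3249]
tcp_rot: [-0.001, 0.055, 0.998, -0.0]
ft_force: [0.4, 0.7, -4.2]
grip_width: 0.0321
```

>>> drive_tool(steps=[{"tx": 0,"ty": 0,"tz": 0.3,"ax": 0,"ay": 0,"az": 0,"jaw": -1},{"tx": 0,"ty": 0,"tz": 0.3,"ax": 0,"ay": 0,"az": 0,"jaw": -1},{"tx": 0,"ty": 0,"tz": 0,"ax": 0,"ay": 0,"az": 0,"jaw": -1}])

```text
time_s: 20.05
eef_pos: [0.5399, 0.1018, 0.3189]
tcp_rot: [-0.001, 0.055, 0.998, -0.0]
ft_force: [-0.8, 0.0, -3.3]
grip_width: 0.0317
```

>>> drive_tool(steps=[{"tx": 0,"ty": 0,"tz": 0.3,"ax": 0,"ay": 0,"az": 0,"jaw": -1},{"tx": 0,"ty": 0,"tz": 0,"ax": 0,"ay": 0,"az": 0,"jaw": -1}])

```text
time_s: 20.22
eef_pos: [0.54, 0.1018, 0.3161]
tcp_rot: [-0.0, 0.055, 0.998, -0.0]
ft_force: [0.4, 0.0, -2.6]
grip_width: 0.032
```

>>> drive_tool(steps=[{"tx": 0,"ty": 0,"tz": 0.5,"ax": 0,"ay": 0,"az": 0,"jaw": -1},{"tx": 0,"ty": 0,"tz": 0.5,"ax": 0,"ay": 0,"az": 0,"jaw": -1},{"tx": 0,"ty": 0,"tz": 0.5,"ax": 0,"ay": 0,"az": 0,"jaw": -1},{"tx": 0,"ty": 0,"tz": 0,"ax": 0,"ay": 0,"az": 0,"jaw": -1}])

```text
time_s: 20.55
eef_pos: [0.5396, 0.1018, 0.3001]
tcp_rot: [-0.001, 0.055, 0.998, -0.0]
ft_force: [0.6, -0.1, -3.6]
grip_width: 0.032
```

>>> drive_tool(steps=[{"tx": 0,"ty": 0,"tz": 0.5,"ax": 0,"ay": 0,"az": 0,"jaw": -1},{"tx": 0,"ty": 0,"tz": 0.5,"ax": 0,"ay": 0,"az": 0,"jaw": -1},{"tx": 0,"ty": 0,"tz": 0.5,"ax": 0,"ay": 0,"az": 0,"jaw": -1},{"tx": 0,"ty": 0,"tz": 0.3,"ax": 0,"ay": 0,"az": 0,"jaw": -1},{"tx": 0,"ty": 0,"tz": 0,"ax": 0,"ay": 0,"az": 0,"jaw": -1}])

```text
time_s: 20.97
eef_pos: [0.5398, 0.1018, 0.2826]
tcp_rot: [-0.001, 0.055, 0.998, -0.0]
ft_force: [0.6, -0.9, -2.3]
grip_width: 0.0318
```

>>> drive_tool(steps=[{"tx": 0,"ty": 0,"tz": 0.2,"ax": 0,"ay": 0,"az": 0,"jaw": -1},{"tx": 0,"ty": 0,"tz": 0.2,"ax": 0,"ay": 0,"az": 0,"jaw": -1},{"tx": 0,"ty": 0,"tz": 0,"ax": 0,"ay": 0,"az": 0,"jaw": -1}])

```text
time_s: 21.22
eef_pos: [0.5401, 0.1018, 0.2794]
tcp_rot: [-0.0, 0.055, 0.998, -0.0]
ft_force: [0.4, -0.1, -2.8]
grip_width: 0.0318
```

>>> drive_tool(steps=[{"tx": 0,"ty": 0,"tz": 0.15,"ax": 0,"ay": 0,"az": 0,"jaw": -1},{"tx": 0,"ty": 0,"tz": 0.1,"ax": 0,"ay": 0,"az": 0,"jaw": -1},{"tx": 0,"ty": 0,"tz": 0,"ax": 0,"ay": 0,"az": 0,"jaw": -1}])

```text
time_s: 21.47
eef_pos: [0.5405, 0.1018, 0.2785]
tcp_rot: [0.0, 0.055, 0.998, -0.0]
ft_force: [-3.6, -0.8, 4.9]
grip_width: 0.0315
```

>>> drive_tool(steps=[{"tx": 0,"ty": 0,"tz": -0.15,"ax": 0,"ay": 0,"az": 0,"jaw": -0.2},{"tx": 0,"ty": 0,"tz": 0,"ax": 0,"ay": 0,"az": 0,"jaw": 0},{"tx": 0,"ty": 0,"tz": 0,"ax": 0,"ay": 0,"az": 0,"jaw": 0.5},{"tx": 0,"ty": 0,"tz": 0,"ax": 0,"ay": 0,"az": 0,"jaw": 0.5},{"tx": 0,"ty": 0,"tz": 0,"ax": 0,"ay": 0,"az": 0,"jaw": 0.5},{"tx": 0,"ty": 0,"tz": -1,"ax": 0,"ay": 0,"az": 0,"jaw": 0.5},{"tx": 0,"ty": 0,"tz": -2,"ax": 0,"ay": 0,"az": 0,"jaw": 0.5},{"tx": 0,"ty": 0,"tz": -3,"ax": 0,"ay": 0,"az": 0,"jaw": 0.5},{"tx": 0,"ty": 0,"tz": -3,"ax": 0,"ay": 0,"az": 0,"jaw": 0.5},{"tx": 0,"ty": 0,"tz": -3,"ax": 0,"ay": 0,"az": 0,"jaw": 0.5},{"tx": 0,"ty": 0,"tz": 0,"ax": 0,"ay": 0,"az": 0,"jaw": -1}])

```text
time_s: 22.38
eef_pos: [0.5416, 0.1019, 0.4069]
tcp_rot: [0.007, 0.055, 0.998, 0.0]
ft_force: [0.5, -0.9, 1.0]
grip_width: 0.0534
```

>>> drive_tool(steps=[{"tx": -1.5,"ty": 2.5,"tz": 0,"ax": 0,"ay": 0,"az": 0,"jaw": -1},{"tx": -2.5,"ty": 2.5,"tz": 0,"ax": 0,"ay": 0,"az": 0,"jaw": -1},{"tx": -2.5,"ty": 2.5,"tz": 0,"ax": 0,"ay": 0,"az": 0,"jaw": -1},{"tx": -2.5,"ty": 2.5,"tz": 0,"ax": 0,"ay": 0,"az": 0,"jaw": -1},{"tx": -2.5,"ty": 2.5,"tz": 0,"ax": 0,"ay": 0,"az": 0,"jaw": -1},{"tx": -1.4,"ty": 2.5,"tz": 0,"ax": 0,"ay": 0,"az": 0,"jaw": -1},{"tx": 0,"ty": 0,"tz": 0,"ax": 0,"ay": 0,"az": 0,"jaw": -1}])

```text
time_s: 22.97
eef_pos: [0.6865, 0.2399, 0.3979]
tcp_rot: [0.0, 0.054, 0.999, 0.001]
ft_force: [-0.4, 0.1, -0.1]
grip_width: -0.0001
```

```bash
python3 g.py|head -1;  python3 - <<'E'
from h import *
from workcell import get_image
a=get_image("top")[:,:,::-1]; b=get_image("scene")[:,:,::-1]
o=np.zeros((500,800,3),np.uint8)
o[:,:400]=crop(a,186,130,80,100,5)
o[:,400:]=crop(b,290,140,80,100,5)
cv2.imwrite("pics/c8.png",o)
E
```

```text
t 22.97 phot cm [ 3.15 15.3  39.79] toolx/y phot deg 90.17 tilt 0.08 F [-0.4  0.1 -0.1] w -0.0001
```

View pics/c8.png

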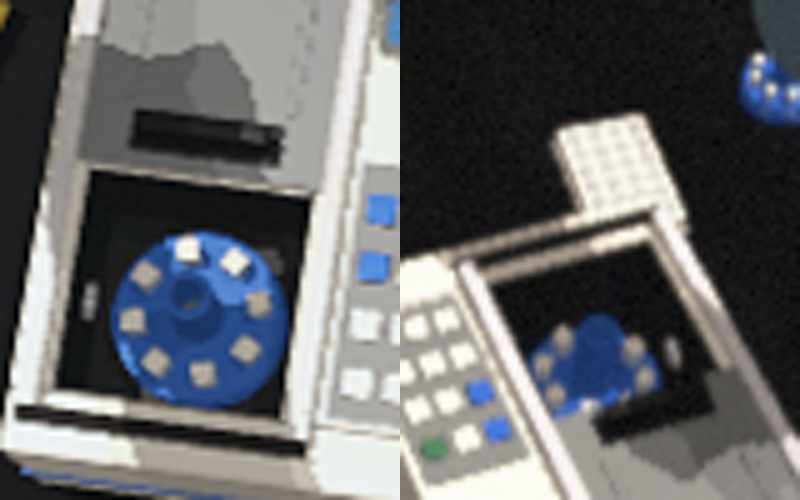

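>>> drive_tool(steps=[{"tx": 0,"ty": -2.5,"tz": 0,"ax": 0,"ay": 0,"az": 0,"jaw": -1},{"tx": 0,"ty": -3.5,"tz": 0,"ax": 0,"ay": 0,"az": 0,"jaw": -1},{"tx": 0,"ty": -3.5,"tz": 0,"ax": 0,"ay": 0,"az": 0,"jaw": -1},{"tx": 0,"ty": -3.5,"tz": 0,"ax": 0,"ay": 0,"az": 0,"jaw": -1},{"tx": 0,"ty": -2.3,"tz": 0,"ax": 0,"ay": 0,"az": 0,"jaw": -1},{"tx": 0,"ty": 0,"tz": 2,"ax": 0,"ay": 0,"az": 0,"jaw": -1},{"tx": 0,"ty": 0,"tz": 2.2,"ax": 0,"ay": 0,"az": 0,"jaw": -1},{"tx": 0,"ty": 0,"tz": 1.8,"ax": 0,"ay": 0,"az": 0,"jaw": -1},{"tx": 0,"ty": 0,"tz": 0,"ax": 0,"ay": 0,"az": 0,"jaw": -1}])

```text
time_s: 23.82
eef_pos: [0.6659, 0.0835, 0.3343]
tcp_rot: [-0.004, 0.056, 0.998, -0.0]
ft_force: [0.3, 0.2, -1.0]
grip_width: -0.0001
```

```bash
python3 g.py|head -1
```

```text
t 23.82 phot cm [ 2.83 -0.47 33.43] toolx/y phot deg 89.93 tilt 0.47 F [ 0.3  0.2 -1. ] w -0.0001
```

>>> drive_tool(steps=[{"tx": 1,"ty": 0,"tz": -0.1,"ax": 0,"ay": 0,"az": 0,"jaw": -1},{"tx": 1,"ty": 0,"tz": 0,"ax": 0,"ay": 0,"az": 0,"jaw": -1},{"tx": 1,"ty": 0,"tz": 0,"ax": 0,"ay": 0,"az": 0,"jaw": -1},{"tx": 1,"ty": 0,"tz": 0,"ax": 0,"ay": 0,"az": 0,"jaw": -1},{"tx": 1,"ty": 0,"tz": 0,"ax": 0,"ay": 0,"az": 0,"jaw": -1},{"tx": 1,"ty": 0,"tz": 0,"ax": 0,"ay": 0,"az": 0,"jaw": -1},{"tx": 1,"ty": 0,"tz": 0,"ax": 0,"ay": 0,"az": 0,"jaw": -1},{"tx": 1,"ty": 0,"tz": 0,"ax": 0,"ay": 0,"az": 0,"jaw": -1}])

```text
time_s: 24.48
eef_pos: [0.5881, 0.093, 0.3413]
tcp_rot: [0.002, 0.055, 0.998, -0.0]
ft_force: [2.5, -0.6, -2.0]
grip_width: -0.0001
```

>>> drive_tool(steps=[{"tx": 1,"ty": 0,"tz": 0,"ax": 0,"ay": 0,"az": 0,"jaw": -1},{"tx": 1,"ty": 0,"tz": 0,"ax": 0,"ay": 0,"az": 0,"jaw": -1},{"tx": 1,"ty": 0,"tz": 0,"ax": 0,"ay": 0,"az": 0,"jaw": -1},{"tx": 1,"ty": 0,"tz": 0,"ax": 0,"ay": 0,"az": 0,"jaw": -1},{"tx": 1,"ty": 0,"tz": 0,"ax": 0,"ay": 0,"az": 0,"jaw": -1},{"tx": 1,"ty": 0,"tz": 0,"ax": 0,"ay": 0,"az": 0,"jaw": -1},{"tx": 1,"ty": 0,"tz": 0,"ax": 0,"ay": 0,"az": 0,"jaw": -1},{"tx": 0.5,"ty": 0,"tz": 0,"ax": 0,"ay": 0,"az": 0,"jaw": -1},{"tx": 0.3,"ty": 0,"tz": 0,"ax": 0,"ay": 0,"az": 0,"jaw": -1},{"tx": 0,"ty": 0,"tz": 0,"ax": 0,"ay": 0,"az": 0,"jaw": -1}])

```text
time_s: 25.32
eef_pos: [0.5102, 0.1022, 0.3392]
tcp_rot: [-0.001, 0.055, 0.998, 0.0]
ft_force: [0.1, -0.0, -0.7]
grip_width: 0.0
```

```bash
python3 g.py|head -1
```

```text
t 25.32 phot cm [-12.86  -0.32  33.92] toolx/y phot deg 90.03 tilt 0.12 F [ 0.1 -0.  -0.7] w 0.0
```

Expected stop contact near −14.0. Small steps until the force rises.

>>> drive_tool(steps=[{"tx": 0.4,"ty": 0,"tz": 0,"ax": 0,"ay": 0,"az": 0,"jaw": -1},{"tx": 0.4,"ty": 0,"tz": 0,"ax": 0,"ay": 0,"az": 0,"jaw": -1},{"tx": 0.2,"ty": 0,"tz": 0,"ax": 0,"ay": 0,"az": 0,"jaw": -1},{"tx": 0,"ty": 0,"tz": 0,"ax": 0,"ay": 0,"az": 0,"jaw": -1}])

```text
time_s: 25.65
eef_pos: [0.5019, 0.1029, 0.3394]
tcp_rot: [0.004, 0.055, 0.998, 0.0]
ft_force: [13.0, 0.6, -8.8]
grip_width: 0.0002
```

>>> drive_tool(steps=[{"tx": 0.2,"ty": 0,"tz": 0,"ax": 0,"ay": 0,"az": 0,"jaw": -1},{"tx": 0,"ty": 0,"tz": 0,"ax": 0,"ay": 0,"az": 0,"jaw": -1}])

```text
time_s: 25.82
eef_pos: [0.5008, 0.1029, 0.3396]
tcp_rot: [0.006, 0.055, 0.998, 0.0]
ft_force: [20.7, -0.1, -14.8]
grip_width: 0.0
```

>>> drive_tool(steps=[{"tx": -0.5,"ty": 0,"tz": 0,"ax": 0,"ay": 0,"az": 0,"jaw": -1},{"tx": -0.5,"ty": 0,"tz": -0.5,"ax": 0,"ay": 0,"az": 0,"jaw": -1},{"tx": 0,"ty": 0,"tz": -3,"ax": 0,"ay": 0,"az": 0,"jaw": -1},{"tx": 0,"ty": 0,"tz": -4,"ax": 0,"ay": 0,"az": 0,"jaw": -1},{"tx": 0,"ty": 4,"tz": 0,"ax": 0,"ay": 0,"az": 0,"jaw": -1},{"tx": 0,"ty": 4,"tz": 0,"ax": 0,"ay": 0,"az": 0,"jaw": -1},{"tx": 0,"ty": 4,"tz": 0,"ax": 0,"ay": 0,"az": 0,"jaw": -1},{"tx": 0,"ty": 4,"tz": 0,"ax": 0,"ay": 0,"az": 0,"jaw": -1},{"tx": 0,"ty": 2,"tz": 0,"ax": 0,"ay": 0,"az": 0,"jaw": -1},{"tx": 0,"ty": 0,"tz": 0,"ax": 0,"ay": 0,"az": 0,"jaw": -1}])

```text
time_s: 26.65
eef_pos: [0.5283, 0.2846, 0.4144]
tcp_rot: [-0.001, 0.053, 0.999, 0.0]
ft_force: [-0.2, 0.0, -0.4]
grip_width: 0.0001
```

```bash
python3 g.py|head -1;  python3 - <<'E'
from h import *
from workcell import get_image
a=get_image("top")[:,:,::-1]; b=get_image("scene")[:,:,::-1]
o=np.zeros((600,800,3),np.uint8)
o[:600,:400]=crop(a,186,110,80,120,5)
o[:,400:]=cv2.resize(crop(a,330,170,100,75,4),(400,300),interpolation=1)[:300].repeat(1,0) if 0 else 0
o[:300,400:]=crop(a,330,170,100,75,4); o[300:,400:]=crop(b,265,150,133,100,3)[:300,:399].repeat(1,0) if 0 else cv2.resize(b[150:250,265:398],(400,300))
cv2.imwrite("pics/c9.png",o)
E
```

```text
t 26.65 phot cm [-13.07  18.    41.44] toolx/y phot deg 90.28 tilt 0.12 F [-0.2  0.  -0.4] w 0.0001
```

View pics/c9.png

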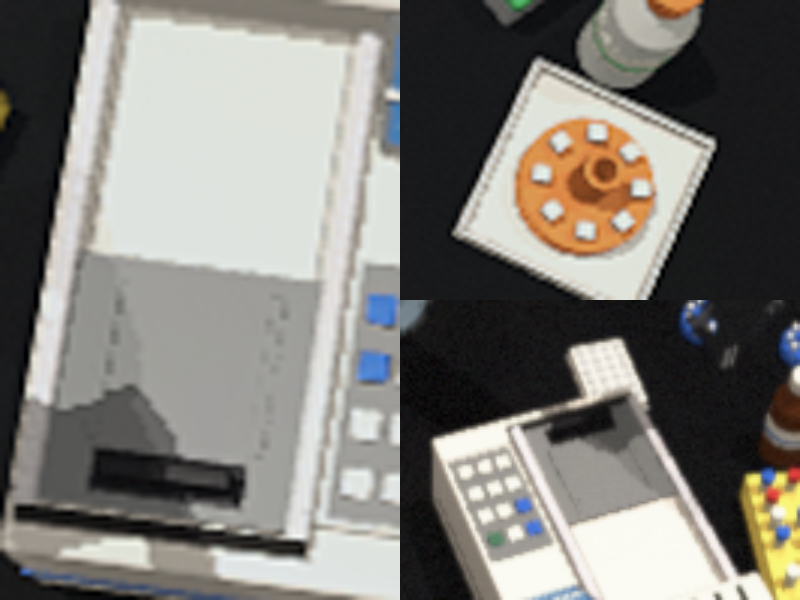

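```bash
python3 - <<'E'
from g import *
T=lambda x,y:((x+.5)/5+185.5,(y+.5)/5+109.5)
for q in[(82,252),(322,281)]:print("rear edge",inv(ray("top",*T(*q),.152)).round(2))
from workcell import order; order.close_job()
E
```

```text
rear edge [-2.16  7.35 15.2 ]
rear edge [-2.08 -7.38 15.2 ]
the job is handed in; nothing more can be done
```

The job is done and handed in at about 27 s of the 72 s limit; no verdict was reported.

- **Cover opened:** I pushed it open against its rear stop, where the force rose to about 10 N.
- **Orange carousel:** I lifted it out by the hub and set it upright in the white tray. The last picture shows it standing near the tray's centre. The gripper released it within a few millimetres of the centre I measured.
- **Blue carousel:** I lowered it over the spindle with no sideways load. It touched down at a tool height of 278.5 mm, exactly where I expected it to be fully seated. The picture before closing shows it upright, with its hub where the orange one's had been.
- **Cover shut:** I pushed it against the front stop, where the force rose to about 20 N. In the last picture its rear edge measures 21 mm behind the photometer origin, against 22 mm expected when shut, so it is within measuring error.
- **Other things:** The bottle by the tray, the well plate and the yellow tube rack look unmoved in the pictures. I did not check the other items at the end.

**Disagreement in the checks:** The two cameras differed by about 5 mm sideways. The gripper positions agreed with the top camera, so I used that one for sideways positions.

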